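Find the full solder reel and pack it in the repair case

TASK

One of the four identical closed solder canisters on the tray still holds a full reel; the other three hold only an empty bobbin. Heft them to find the heavy one and set it down gently, upright, in the empty bay of the open repair case, then shut the case's lid. Leave the three light canisters standing where they were on the tray and everything else undisturbed.

Things in the scene. Friction and masses are not known exactly. Their poses are not given: they have to be found in the camera images.
- canister_a: closed round plastic canister, white with a paper band and a grey cap; 62 mm diameter, 82 mm high, straight-sided, 12-sided to the touch; origin: centre of its underside, z along its axis. All four look the same. Three weigh 0.13 kg each with contents, one 0.46 to 0.58 kg; which differs from run to run. Contents have 3 mm of play. Stands on the tray's floor within 9 mm of one of its four places
- canister_b: another canister just like canister_a, with the same origin and sizes
- canister_c: another canister just like canister_a, with the same origin and sizes
- canister_d: another canister just like canister_a, with the same origin and sizes
- tray: fixed shallow black tray, 240 mm (its x) by 300 mm (its y), floor 3 mm thick, rim 12 mm high; origin: on the table, at the middle of the four canister places, which lie 57.5 mm from it in its x and y, either way (115 mm between neighbours). The tray reaches 105 mm from the origin to its +y and 195 mm to its -y, where the flux bottle stands
- case: fixed dark grey repair case (base), 170 mm (x) by 260 mm (y) outside, 75 mm high, walls and floor 5 mm; origin: centre of its underside. Latches and a handle (20 mm proud) on its -x face; the lid is hinged along the top of its +x wall. A divider (5 mm thick, top 65 mm up, at y = +40 mm) leaves an empty bay on the -y side and a narrower compartment on the +y side holding a box of tips
- case_bay (a point): centre of the floor of the empty bay, 5 mm above the table; the bay is 160 mm (along the case's x) by 162 mm (along the case's y) inside; axes as the case's
- case_lid (a joint): the lid's hinge angle in rad: 0 shut, growing as it opens, up to 2.0; starts open, at 1.65 to 1.95 (leaning back a little from upright). A friction hinge: the lid stays where it is left and is pushed shut with about 2 to 5 N near its free edge; pushing it down past 0 is stopped by the rim
- lid_hinge (a point): middle of the hinge line, which runs along the case's y at the top of its +x wall, 75 mm above the table. The lid is a hollow shell, 170 mm from hinge line to free edge, 260 mm wide, 24 mm deep overall; shut, it runs from the hinge to the case's -x, its outer face 24 mm above the hinge line. The point's x and z turn with the lid (shut: as the case's)
- lid_edge (a point): middle of the lid's free edge, on its outer face: 170 mm from the hinge line along the lid and 24 mm outward of it; high above the hinge while the lid is open
- flux_bottle: bystander: small amber bottle, 36 mm diameter, 84 mm high, standing on the tray; origin at its underside
- tip_box: bystander: grey flat box 120 x 50 x 28 mm in the case's narrow compartment; origin at the centre of its underside
- cutters: bystander: blue-handled flush cutters, about 150 mm long and 65 mm wide, lying on the mat; origin near the pivot end, at the underside
- pliers: bystander: orange-handled pliers, about 180 mm long and 65 mm wide, lying; origin near the pivot, at the underside
- phone: bystander: black phone 72 x 150 x 9 mm, lying flat; origin at the centre of its underside
- screwdriver: bystander: black-handled screwdriver 180 mm long, lying; origin at its middle, at the underside
Mind the look-alikes: they are no part of the job. What is shaped like the canister_c but green is not meant.

How it is judged:
On the way, in this order (a step that is already met when the one before it is completed fails the run):
1. a canister is lifted clear of the tray to feel its weight (height (world z) of any of canister_a, canister_b, canister_c, canister_d above 0.012 m), for 0.1 s.
2. the full canister stands upright on the floor of the empty bay, let go, with the lid still open (value of joint case_lid above 1 rad and ((x of canister_a in the frame of case_bay between -0.055 and 0.055 m and y of canister_a in the frame of case_bay between -0.055 and 0.055 m and z of canister_a in the frame of case_bay below 0.008 m and angle between canister_a's own z axis and vertical below 0.12 rad and contact force between canister_a and case above 3 N and linear speed of canister_a below 0.02 m/s and contact force between the fingers and canister_a below 0.1 N) or (x of canister_b in the frame of case_bay between -0.055 and 0.055 m and y of canister_b in the frame of case_bay between -0.055 and 0.055 m and z of canister_b in the frame of case_bay below 0.008 m and angle between canister_b's own z axis and vertical below 0.12 rad and contact force between canister_b and case above 3 N and linear speed of canister_b below 0.02 m/s and contact force between the fingers and canister_b below 0.1 N) or (x of canister_c in the frame of case_bay between -0.055 and 0.055 m and y of canister_c in the frame of case_bay between -0.055 and 0.055 m and z of canister_c in the frame of case_bay below 0.008 m and angle between canister_c's own z axis and vertical below 0.12 rad and contact force between canister_c and case above 3 N and linear speed of canister_c below 0.02 m/s and contact force between the fingers and canister_c below 0.1 N) or (x of canister_d in the frame of case_bay between -0.055 and 0.055 m and y of canister_d in the frame of case_bay between -0.055 and 0.055 m and z of canister_d in the frame of case_bay below 0.008 m and angle between canister_d's own z axis and vertical below 0.12 rad and contact force between canister_d and case above 3 N and linear speed of canister_d below 0.02 m/s and contact force between the fingers and canister_d below 0.1 N))), for 0.2 s.
At the end, for the whole second after the job is handed in: One canister stands upright (within 0.12 rad) and at rest on the floor of the case's empty bay and presses on it with more than 3 N (only the full one is that heavy); the other three stand upright and at rest within 30 mm of where they started; the lid is shut (hinge angle under 0.06 rad) (value of joint case_lid below 0.06 rad and ((x of canister_a in the frame of case_bay between -0.055 and 0.055 m and y of canister_a in the frame of case_bay between -0.055 and 0.055 m and z of canister_a in the frame of case_bay below 0.008 m and angle between each of canister_a, canister_b, canister_c, canister_d's own z axis and vertical below 0.12 rad and contact force between canister_a and case above 3 N and linear speed of each of canister_a, canister_b, canister_c, canister_d below 0.02 m/s and distance of each of canister_b, canister_c, canister_d from where it was at the start of the episode below 0.03 m) or (x of canister_b in the frame of case_bay between -0.055 and 0.055 m and y of canister_b in the frame of case_bay between -0.055 and 0.055 m and z of canister_b in the frame of case_bay below 0.008 m and angle between each of canister_b, canister_a, canister_c, canister_d's own z axis and vertical below 0.12 rad and contact force between canister_b and case above 3 N and linear speed of each of canister_b, canister_a, canister_c, canister_d below 0.02 m/s and distance of each of canister_a, canister_c, canister_d from where it was at the start of the episode below 0.03 m) or (x of canister_c in the frame of case_bay between -0.055 and 0.055 m and y of canister_c in the frame of case_bay between -0.055 and 0.055 m and z of canister_c in the frame of case_bay below 0.008 m and angle between each of canister_c, canister_a, canister_b, canister_d's own z axis and vertical below 0.12 rad and contact force between canister_c and case above 3 N and linear speed of each of canister_c, canister_a, canister_b, canister_d below 0.02 m/s and distance of each of canister_a, canister_b, canister_d from where it was at the start of the episode below 0.03 m) or (x of canister_d in the frame of case_bay between -0.055 and 0.055 m and y of canister_d in the frame of case_bay between -0.055 and 0.055 m and z of canister_d in the frame of case_bay below 0.008 m and angle between each of canister_d, canister_a, canister_b, canister_c's own z axis and vertical below 0.12 rad and contact force between canister_d and case above 3 N and linear speed of each of canister_d, canister_a, canister_b, canister_c below 0.02 m/s and distance of each of canister_a, canister_b, canister_c from where it was at the start of the episode below 0.03 m))); the robot touches nothing.
It fails at once if a canister is tipped over (leans more than 0.5 rad) (angle between any of canister_a, canister_b, canister_c, canister_d's own z axis and vertical above 0.5 rad).
It fails at once if a canister is dropped: it moves faster than 0.5 m/s with no finger on it (a fall of more than about 13 mm) ((linear speed of canister_a above 0.5 m/s and contact force between the fingers and canister_a below 0.05 N) or (linear speed of canister_b above 0.5 m/s and contact force between the fingers and canister_b below 0.05 N) or (linear speed of canister_c above 0.5 m/s and contact force between the fingers and canister_c below 0.05 N) or (linear speed of canister_d above 0.5 m/s and contact force between the fingers and canister_d below 0.05 N)).
It fails at once if a bystander is moved by more than 30 mm (distance of any of flux_bottle, tip_box, cutters, pliers, phone, screwdriver from where it was at the start of the episode above 0.03 m).
It also fails if it takes over 72 s, if anything falls off the work surface, if the arm or the gripper's body presses on something with over 40 N, if the wrist force passes 120 N, or if a joint passes its speed limit or range.

ROBOT

A 6-joint arm with a two-finger parallel gripper is mounted at the origin on the work surface. World frame = base frame: x ahead of the robot, y to its left, z up, the work surface at z = 0. Lengths are in m, angles in rad, forces in N, time in s.
With the tool pointing down it reaches from about 0.3 to 1 m from the base axis. Payload 5.1 kg.
Tool frame: the origin (TCP) lies at the very end of the fingers, on their centre line; the grasp point (between the pads) lies 19 mm behind it; z points along the fingers, y is the line along which they close (so a half turn about z gives the same grasp; the last joint's range is limited). The gripper opens to 95 mm and grips with 3 to 60 N. Pads are 20 mm wide; open, the fingers measure 119 mm over their backs; the gripper's body (75 mm by 180 mm) begins 59 mm behind the grasp point.
Start: joints at [1.229, 0.124, 1.65, -0, 1.367, -0.083], TCP at [0.166, 0.628, 0.215] pointing down, gripper open.
Joint ranges: [-2.61, 2.61], [-1.02, 2.33], [0.03, 2.71], [-1.35, 4.49], [0.32, 2.68], [-2.91, 2.91]. Speed limits (rad/s): [2.57, 2.57, 3.14, 3.14, 3.14, 3.14].

INTERFACE

Orientations are given as a unit quaternion [w, x, y, z].
In Python, from cell import bot, grab_frame, spotter gives the robot as it stands. The module is installed in compiled form; this text tells all that it offers.
- The arm moves only by the shell command python3 -m jog 'ROWS' [FORCE]. ROWS is a JSON object of lists of equal length, an entry for each row: "linear": the shift along the tool's x, y, z in mm, a list of three; "rot": the turn, a rotation vector about the tool's x, y, z in degrees, a list of three; "gripper": the finger opening in mm, from 0 to 95.1. A call has exactly 8 rows; each row is the pose to reach, as a shift and turn from the pose commanded when the call began, along the tool's axes at that moment; what a row does not reach only later rows make up. A row lasts 1/12 s, in which the tool goes at most 41.7 mm and 7.16 degrees, less where a joint would pass 70% of its speed; a pose out of reach is approached as far as the arm can. A call with a gripper value outside its range is refused whole. The fingers move at their own pace and stop on an object; FORCE is the grip in N (left out, the last holds). Time passes only in rows, so rows that repeat a pose let the fingers close, or fill a call up. It gives the time, the measured TCP pose, the force, the opening and the grip force at its end, in the units of the state.
- bot.observe(): the state, without advancing time (a new reading comes with each control period).
- grab_frame(name): name is "scene" or "top" or "wrist"; returns a dict with "color" (384x512x3 uint8, red, green, blue), "z_map" (384x512 float32, m along the optical axis (not along the pixel's ray), 0 where there is no reading), "K" (3x3 intrinsics, pixels), "R" (3x3) and "t" (3): a world point X has camera coordinates R X + t; the wrist camera has in their place "tool_from_camera" (4x4, takes a point from camera to tool coordinates, whose origin is the TCP and whose axes are the flange's). Camera axes: x right, y down, z forward; pixel columns grow to the right and rows downward; lengths in m; the calibration is good to about 2 mm. A picture is of the moment at which its call begins: read the wrist's pose just before it.
- bot.sign_off(): hands the job in; it is judged then, once.
Trained networks look in a picture, given as the dict that the camera call returned (one of the last four; its "shot" number tells which), for a name from the list of things; names that differ only in an ending like _2 or _b are one class to them, and where a whole thing is asked for, a point or a joint stands for the part that bears it (a point fixed in the world has none). Each returns a list of dicts, best first, with "confidence" (0 to 1); they miss things now and then, are a little off and sometimes report something else, mostly with a low value. They report only what shows in the picture. A call takes as long as a camera call. They do not tell look-alikes from the thing itself.
- spotter.search_frame(thing, picture): "extent" ([centre column, centre row, width, height] as shares, 0 to 1, of the picture: columns of its width, rows of its height, round what is visible of it).
- spotter.cut_out(thing, picture): "region" (384x512 bool, what is visible of it) and "extent" ([centre column, centre row, width, height] as shares, 0 to 1, of the picture: columns of its width, rows of its height, round what is visible of it).
The state is a dict: "time_s": time; "joint_positions": joint angles; "joint_vel": joint speeds; "tau": joint torques, N m; "tool_pos": TCP position; "orientation": TCP orientation; "force": force on the tool from outside, world axes, zero at the start; "ft_torque": the same for the moment, N m; "opening": finger opening in m; "gripper_force": force on a finger pad.
Only numpy, scipy, OpenCV 4.12 (cv2) and the standard library are available. Lean on these libraries where they do the work, as an engineer would, in place of code of your own. Each camera call takes 0.05 s, during which the arm holds its last target. There are 200 camera calls.

## Working session

There is one attempt and no reset: what is moved stays moved. The work goes in short steps, Python scripts to look and compute and a shell command to move; the robot and the scene stay as the last step left them, time stands still between calls to the robot, and variables do not carry over. Pictures are saved under pics/ and viewed, at most 10 in all, crops included, and the job is handed in when it is done.

```bash
mkdir -p pics
cat > h.py <<'E'
import numpy as np, cv2
from cell import bot, grab_frame, spotter
from scipy.spatial.transform import Rotation as Ro
def toolR(s):
    q=s["orientation"]; return Ro.from_quat([q[1],q[2],q[3],q[0]])
def world(f,mask,s=None):
    v,u=np.nonzero(mask&(f["z_map"]>0)); z=f["z_map"][v,u]; K=f["K"]
    p=np.c_[(u-K[0,2])/K[0,0]*z,(v-K[1,2])/K[1,1]*z,z]
    if "R" in f: return (p-f["t"])@f["R"]
    T=np.array(f["tool_from_camera"]); p=p@T[:3,:3].T+T[:3,3]
    return toolR(s).apply(p)+s["tool_pos"]
def save(f,n): cv2.imwrite("pics/"+n,cv2.cvtColor(f["color"],cv2.COLOR_RGB2BGR))
def to_tool(target):
    s=bot.observe(); return np.round(1000*toolR(s).inv().apply(np.array(target)-s["tool_pos"]),1)
E
python3 - <<'E'
from h import *
s=bot.observe(); print(s["tool_pos"],s["orientation"],s["force"],s["time_s"]); print(toolR(s).as_matrix().round(3))
for c in("scene","top"):
    f=grab_frame(c); save(f,c+"0.png")
    for n in("canister_a","tray","case","case_lid","flux_bottle"):
        for d in spotter.cut_out(n,f):
            p=world(f,d["region"]); e=np.array(d["extent"])*[512,384,512,384]
            print(c,n,round(d["confidence"],2),e.round(),np.median(p,0).round(3),np.percentile(p,2,0).round(3),np.percentile(p,98,0).round(3))
E
```

```text
[0.16614563 0.62772844 0.2133731 ] [-2.20178650e-04  1.29044960e-01  9.91638192e-01 -1.02282401e-03] [ 0.15125045  0.15532944 -0.67194654] 0.0
[[-0.967  0.256 -0.001]
 [ 0.256  0.967 -0.002]
 [ 0.    -0.002 -1.   ]]
scene canister_a 0.95 [182. 208.  28.  39.] [ 0.61  -0.127  0.08 ] [ 0.573 -0.163  0.007] [ 0.63  -0.108  0.088]
scene canister_a 0.93 [235. 263.  27.  41.] [0.684 0.068 0.08 ] [0.648 0.035 0.009] [0.702 0.091 0.085]
scene canister_a 0.91 [261. 185.  21.  32.] [0.451 0.019 0.076] [ 0.41  -0.014  0.004] [0.465 0.043 0.085]
scene canister_a 0.83 [212. 179.  28.  39.] [ 0.499 -0.101  0.076] [ 0.459 -0.137  0.009] [ 0.516 -0.08   0.088]
scene canister_a 0.82 [239. 223.  25.  40.] [0.587 0.027 0.079] [ 0.549 -0.007  0.007] [0.605 0.049 0.085]
scene canister_a 0.72 [220. 133.  23.  30.] [ 0.324 -0.174  0.062] [ 0.271 -0.211 -0.   ] [ 0.34  -0.153  0.084]
scene canister_a 0.65 [184. 160.  29.  34.] [ 0.474 -0.216  0.072] [ 0.433 -0.277  0.004] [ 0.492 -0.197  0.088]
scene canister_a 0.64 [149. 187.  22.  34.] [ 0.587 -0.236  0.074] [ 0.552 -0.272  0.009] [ 0.607 -0.219  0.088]
s
[... 1706 characters left out ...]
 0.52 [342. 170.  27.  28.] [ 0.567 -0.244  0.083] [ 0.543 -0.275  0.007] [ 0.602 -0.219  0.089]
top tray 0.17 [154. 269.  10.  43.] [0.305 0.27  0.023] [0.244 0.261 0.004] [0.352 0.283 0.03 ]
top case 0.69 [158. 190. 118. 118.] [0.539 0.246 0.071] [0.372 0.121 0.001] [0.62  0.381 0.236]
top case 0.49 [368. 210.  19.  18.] [ 0.467 -0.319  0.064] [ 0.453 -0.336  0.008] [ 0.485 -0.309  0.088]
top case 0.22 [163. 127.  51.  20.] [0.71  0.266 0.009] [0.684 0.197 0.004] [0.734 0.34  0.016]
top case_lid 0.6 [155. 154. 112.  47.] [0.593 0.247 0.151] [0.549 0.116 0.072] [0.626 0.371 0.238]
top flux_bottle 0.59 [369. 211.  17.  17.] [ 0.467 -0.319  0.063] [ 0.453 -0.339  0.002] [ 0.487 -0.309  0.088]
```

Run:
```python
import cv2
a=cv2.imread("pics/top0.png")[90:330,60:420]; cv2.imwrite("pics/topc.png",cv2.resize(a,(800,533),interpolation=cv2.INTER_CUBIC))
a=cv2.imread("pics/scene0.png")[100:310,110:430]; cv2.imwrite("pics/scenec.png",cv2.resize(a,(800,525),interpolation=cv2.INTER_CUBIC))
```

```text
(no output)
```

View pics/topc.png

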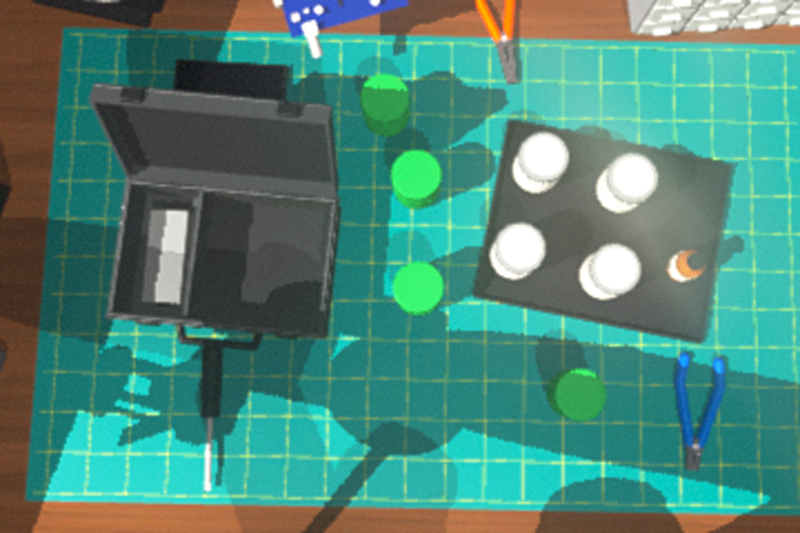

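View pics/scenec.png

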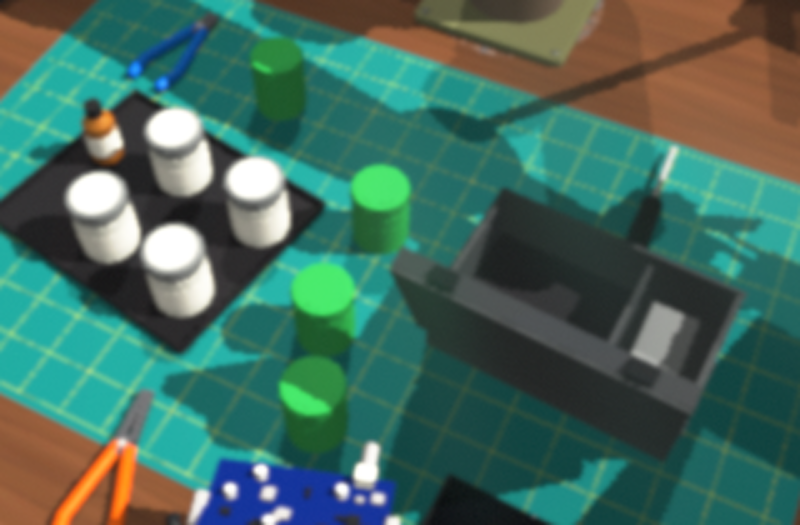

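The four white canisters (top view about (302,164), (342,171), (296,203), (335,211)) stand on the black tray and match the description. The four green ones at (249,219), (234,139), (248,171) and (322,268) are look-alikes, and this enlarged crop confirms it. Next I'll measure precisely.

Run:
```python
from h import *
fs={c:grab_frame(c) for c in("scene","top")}
for c,f in fs.items():
    for d in spotter.cut_out("canister_a",f):
        m=d["region"]; col=f["color"][m].mean(0); 
        if col[1]-col[0]>40: continue
        p=world(f,m); t=p[(p[:,2]>.078)]; (x,y),r=cv2.minEnclosingCircle((t[:,:2]*1000).astype(np.float32))
        print(c,"can",np.round([x,y,r]),t.mean(0).round(4),np.percentile(p[:,2],95).round(4))
    for n in("case","case_lid"):
        d=spotter.cut_out(n,f)[0]; p=world(f,d["region"])
        if n=="case":
            t=p[(p[:,2]>.07)&(p[:,2]<.078)]; r=cv2.minAreaRect((t[:,:2]*1000).astype(np.float32)); print(c,"case",r,cv2.boxPoints(r).round())
            t=p[p[:,2]<.082]; r=cv2.minAreaRect((t[:,:2]*1000).astype(np.float32)); print(c,"caseall",cv2.boxPoints(r).round())
            fl=p[(p[:,2]<.012)&(p[:,2]>.002)]; print("floor",np.median(fl,0).round(3))
        else:
            t=p[p[:,2]>.085]; q=t-t.mean(0); w=np.linalg.svd(q,full_matrices=0)[2]; print(c,"lid normal",w[2].round(3),"c",t.mean(0).round(3),"top",t[t[:,2]>np.percentile(t[:,2],97)].mean(0).round(3))
    d=[d for d in spotter.cut_out("tray",f) if d["extent"][2]>.15]
    if d:
        p=world(f,d[0]["region"]); p=p[p[:,2]<.02]; r=cv2.minAreaRect((p[:,:2]*1000).astype(np.float32)); print(c,"tray",r)
```

```text
scene can [ 485. -110.   32.] [ 0.4869 -0.1086  0.0846] 0.0869
scene can [ 577. -248.   31.] [ 0.5793 -0.2469  0.0846] 0.087
scene can [ 600. -138.   32.] [ 0.6018 -0.1371  0.0846] 0.0871
scene can [ 461. -227.   32.] [ 0.464  -0.2244  0.0846] 0.0869
scene case ((476.9625549316406, 251.87799072265625), (265.15521240234375, 199.9790496826172), 85.8017578125) [[368. 127.]
 [567. 112.]
 [586. 377.]
 [387. 391.]]
scene caseall [[311. 131.]
 [568. 112.]
 [588. 379.]
 [331. 398.]]
floor [0.422 0.231 0.006]
scene lid normal [ 0.972 -0.071 -0.225] c [0.61  0.249 0.196] top [0.612 0.246 0.24 ]
scene tray ((514.569580078125, -231.94564819335938), (318.97283935546875, 251.76995849609375), 80.145263671875)
top can [ 596. -139.   31.] [ 0.5953 -0.1387  0.0845] 0.088
top can [ 573. -249.   32.] [ 0.5717 -0.2486  0.0844] 0.0877
top can [ 459. -226.   31.] [ 0.458  -0.2257  0.0846] 0.0884
top can [ 482. -110.   32.] [ 0.4813 -0.1102  0.0847] 0.0884
top can [506. 249. 175.] [0.5929 0.2472 0.1629] 0.2337
top case ((473.3871154785156, 252.28802490234375), (266.36883544921875, 198.19451904296875), 85.68907165527344) [[365. 127.]
 [562. 112.]
 [582. 378.]
 [385. 393.]]
top caseall [[344. 126.]
 [681. 105.]
 [703. 457.]
 [366. 479.]]
floor [0.463 0.226 0.006]
top lid normal [-0.962  0.068  0.265] c [0.597 0.247 0.171] top [0.609 0.245 0.239]
top tray ((518.4015502929688, -228.26126098632812), (303.6295471191406, 242.92979431152344), 79.748779296875)
```

```bash
for i in 1; do python3 -m jog '{"linear":[[-21,-27,0],[-42,-54,0],[-62,-80,0],[-83,-106,0],[-104,-132,0],[-124,-158,0],[-145,-185,0],[-165,-211,0]],"rot":[[0,0,0],[0,0,0],[0,0,0],[0,0,0],[0,0,0],[0,0,0],[0,0,0],[0,0,0]],"gripper":[95,95,95,95,95,95,95,95]}' 20
python3 -m jog '{"linear":[[-21,-27,0],[-42,-54,0],[-62,-80,0],[-83,-106,0],[-104,-132,0],[-124,-158,0],[-145,-185,0],[-165,-211,0]],"rot":[[0,0,0],[0,0,0],[0,0,0],[0,0,0],[0,0,0],[0,0,0],[0,0,0],[0,0,0]],"gripper":[95,95,95,95,95,95,95,95]}'
python3 -m jog '{"linear":[[-21,-27,0],[-42,-54,0],[-62,-80,0],[-83,-106,0],[-104,-132,0],[-124,-158,0],[-145,-185,0],[-166,-210,0]],"rot":[[0,0,0],[0,0,0],[0,0,0],[0,0,0],[0,0,0],[0,0,0],[0,0,0],[0,0,0]],"gripper":[95,95,95,95,95,95,95,95]}'; done
python3 - <<'E'
from h import *
print(to_tool([.4835,-.110,.1])); print(toolR(bot.observe()).as_matrix().round(3))
E
```

```text
time_s: 1.77
tool_pos: [0.2722, 0.3806, 0.2148]
orientation: [0.0, 0.129, 0.992, 0.0]
force: [1.1, 0.0, -0.7]
opening: 0.0951
gripper_force: 0.0
time_s: 2.43
tool_pos: [0.3778, 0.1343, 0.215]
orientation: [0.001, 0.129, 0.992, 0.0]
force: [0.3, 0.2, 0.4]
opening: 0.0947
gripper_force: 0.0
time_s: 3.1
tool_pos: [0.4845, -0.1115, 0.2149]
orientation: [0.0, 0.129, 0.992, -0.0]
force: [0.4, 0.3, 1.3]
opening: 0.0953
gripper_force: 0.0
[  1.4   1.2 114.9]
[[-0.967  0.257  0.001]
 [ 0.257  0.967 -0.   ]
 [-0.001 -0.    -1.   ]]
```

Run:
```python
from h import *
s=bot.observe(); f=grab_frame("wrist"); save(f,"w1.png")
for d in spotter.cut_out("canister_a",f):
    p=world(f,d["region"],s); h=np.percentile(p[:,2],95); t=p[p[:,2]>h-.006]; (x,y),r=cv2.minEnclosingCircle((t[:,:2]*1000).astype(np.float32))
    print(round(d["confidence"],2),np.array(d["extent"]).round(2),np.round([x,y,r]),t.mean(0).round(4),len(t),f["color"][d["region"]].mean(0).round())
```

```text
0.78 [0.29 0.12 0.15 0.2 ] [ 306. -184.   32.] [ 0.3066 -0.1832  0.0826] 3203 [ 61. 221. 113.]
0.75 [0.31 0.48 0.13 0.16] [ 458. -227.   32.] [ 0.4575 -0.2255  0.0854] 2223 [241. 242. 241.]
0.7 [0.35 0.69 0.09 0.15] [ 517. -195.  100.] [ 0.5757 -0.2369  0.0872] 725 [202. 202. 196.]
0.69 [0.68 0.29 0.14 0.15] [432.  13.  32.] [0.4311 0.0119 0.0826] 2685 [ 64. 222. 117.]
0.67 [0.51 0.68 0.09 0.17] [ 597. -139.   31.] [ 0.5999 -0.1399  0.0856] 1112 [242. 243. 241.]
0.61 [0.72 0.56 0.14 0.14] [568.  18.  30.] [0.5634 0.0185 0.0826] 1431 [ 47. 187.  87.]
```

View pics/w1.png

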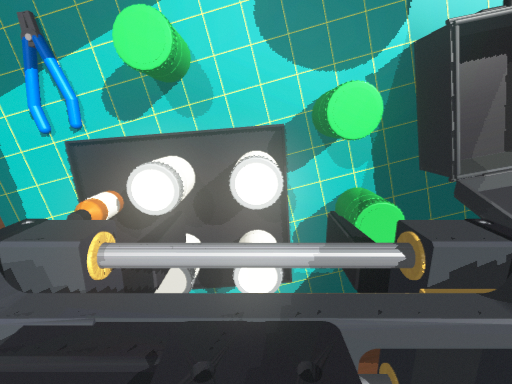

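The wrist view shows the target between the fingers at about (257,180), and its neighbour positions agree with the other views to within 3 mm. The cap tops are at 85 mm. Descending on it now.

```bash
python3 -m jog '{"linear":[[0,0,25],[1,1,55],[1,1,85],[1,1,115],[1,1,140],[1,1,160],[1,1,172],[1,1,180]],"rot":[[0,0,0],[0,0,0],[0,0,0],[0,0,0],[0,0,0],[0,0,0],[0,0,0],[0,0,0]],"gripper":[95,95,95,95,95,95,95,95]}' 25
python3 -m jog '{"linear":[[0,0,0],[0,0,0],[0,0,0],[0,0,0],[0,0,0],[0,0,0],[0,0,0],[0,0,0]],"rot":[[0,0,0],[0,0,0],[0,0,0],[0,0,0],[0,0,0],[0,0,0],[0,0,0],[0,0,0]],"gripper":[80,70,60,50,50,50,50,50]}' 25
```

```text
time_s: 3.87
tool_pos: [0.4824, -0.1075, 0.0331]
orientation: [-0.001, 0.129, 0.992, 0.0]
force: [-0.8, -0.9, 0.9]
opening: 0.0952
gripper_force: 0.0
time_s: 4.53
tool_pos: [0.4843, -0.1093, 0.0361]
orientation: [0.001, 0.129, 0.992, -0.001]
force: [-2.6, -3.1, 6.1]
opening: 0.0633
gripper_force: 25.0
```

```bash
python3 -m jog '{"linear":[[0,0,-3],[0,0,-8],[0,0,-14],[0,0,-20],[0,0,-20],[0,0,-20],[0,0,-20],[0,0,-20]],"rot":[[0,0,0],[0,0,0],[0,0,0],[0,0,0],[0,0,0],[0,0,0],[0,0,0],[0,0,0]],"gripper":[50,50,50,50,50,50,50,50]}' 25
python3 - <<'E'
from h import *
z=[]
for i in range(3): z.append(bot.observe()["force"].copy() if hasattr(bot.observe()["force"],'copy') else bot.observe()["force"]); grab_frame("top")
s=bot.observe(); print(np.round(z,2),s["force"],s["ft_torque"],s["tau"],s["opening"])
E
```

```text
time_s: 5.2
tool_pos: [0.4831, -0.1082, 0.0543]
orientation: [-0.0, 0.129, 0.992, 0.0]
force: [-0.6, 0.7, -4.1]
opening: 0.0638
gripper_force: 25.0
[[-0.56  0.7  -4.05]
 [ 0.95  0.45 -4.77]
 [-0.11  0.08 -4.96]] [ 0.26797797 -0.42394795 -4.71282455] [-0.02507553  0.00143639  0.02496923] [ 6.52710762e-03 -3.11638355e+01 -3.40454006e+01 -3.60647938e-02
  8.85331817e-02  2.51203960e-05] 0.06320866892300266
```

About 4.7 N, against 1.3 N for an empty one, so this is the full canister. Carrying it to the bay.

```bash
python3 -m jog '{"linear":[[0,0,-8],[0,0,-22],[0,0,-38],[0,0,-54],[0,0,-72],[0,0,-90],[0,0,-102],[0,0,-110]],"rot":[[0,0,0],[0,0,0],[0,0,0],[0,0,0],[0,0,0],[0,0,0],[0,0,0],[0,0,0]],"gripper":[50,50,50,50,50,50,50,50]}' 25
python3 -m jog '{"linear":[[2,8,0],[6,23,0],[11,43,0],[17,65,0],[23,88,0],[29,111,0],[35,134,0],[40,154,0]],"rot":[[0,0,0],[0,0,0],[0,0,0],[0,0,0],[0,0,0],[0,0,0],[0,0,0],[0,0,0]],"gripper":[50,50,50,50,50,50,50,50]}'
python3 -m jog '{"linear":[[6,23,0],[12,46,0],[18,69,0],[24,92,0],[30,115,0],[35,135,0],[38,147,0],[40,153,0]],"rot":[[0,0,-1],[0,0,-2],[0,0,-3.5],[0,0,-5],[0,0,-6.5],[0,0,-8],[0,0,-9],[0,0,-10]],"gripper":[50,50,50,50,50,50,50,50]}'
python3 - <<'E'
from h import *
s=bot.observe(); f=grab_frame("top"); save(f,"t2.png"); g=grab_frame("scene")
a=cv2.imread("pics/t2.png")[100:280,90:330]; cv2.imwrite("pics/t2c.png",cv2.resize(a,(720,540),interpolation=cv2.INTER_CUBIC))
for fr,n in((g,"scene"),(f,"top")):
    p=world(fr,np.ones((384,512),bool)); m=(p[:,2]>.002)&(p[:,2]<.009)&(p[:,0]>.40)&(p[:,0]<.57)&(p[:,1]>.12)&(p[:,1]<.30); q=p[m]
    if len(q): print(n,len(q),np.percentile(q,[1,50,99],0).round(3).tolist())
    m=(abs(p[:,2]-.075)<.003)&(p[:,0]>.38)&(p[:,0]<.57)&(p[:,1]>.1)&(p[:,1]<.145); q=p[m]; print(np.polyfit(q[:,0],q[:,1],1).round(4),len(q))
w=grab_frame("wrist")
p=world(w,np.ones((384,512),bool),s); m=(p[:,2]>.001)&(p[:,2]<.009)&(p[:,0]>.36)&(p[:,0]<.6)&(p[:,1]>.1)&(p[:,1]<.30); q=p[m]; print(len(q)); 
if len(q): print(np.percentile(q,[1,50,99],0).round(3).tolist(), cv2.minAreaRect((q[:,:2]*1000).astype(np.float32)))
E
```

```text
time_s: 6.02
tool_pos: [0.4842, -0.1086, 0.1669]
orientation: [0.001, 0.129, 0.992, -0.0]
force: [-0.6, -0.0, -4.6]
opening: 0.0633
gripper_force: 25.0
time_s: 6.68
tool_pos: [0.4829, 0.0528, 0.1631]
orientation: [-0.001, 0.129, 0.992, 0.0]
force: [0.4, -0.5, -4.7]
opening: 0.0638
gripper_force: 25.0
time_s: 7.35
tool_pos: [0.4837, 0.2104, 0.1635]
orientation: [-0.001, 0.041, 0.999, -0.0]
force: [-0.2, 0.3, -3.8]
opening: 0.0637
gripper_force: 25.0
scene 1043 [[0.401, 0.128, 0.002], [0.439, 0.226, 0.005], [0.569, 0.299, 0.009]]
[-0.0157  0.1338] 81
top 644 [[0.4, 0.122, 0.002], [0.458, 0.159, 0.005], [0.534, 0.289, 0.009]]
[0.0125 0.1204] 181
13687
[[0.364, 0.128, 0.002], [0.434, 0.213, 0.006], [0.521, 0.293, 0.008]] ((448.0162353515625, 199.75445556640625), (199.87779235839844, 176.40916442871094), 89.83170318603516)
```

View pics/t2c.png

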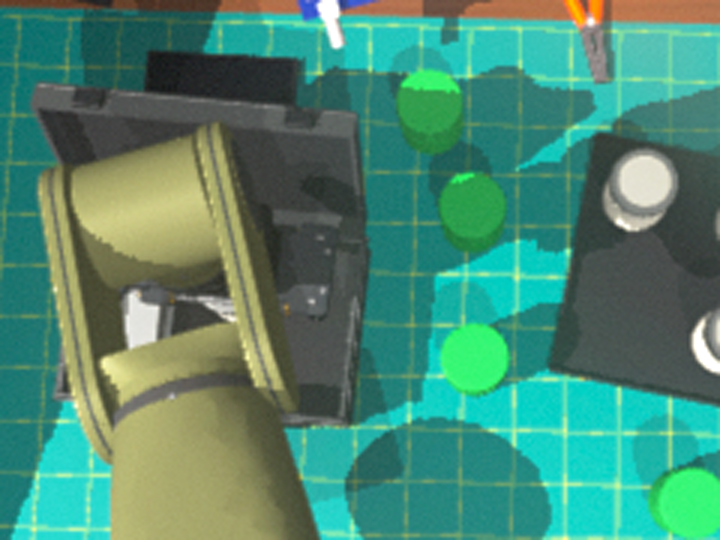

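The wrist camera's depth shows bay floor from y≈0.128 to 0.293 at z≈6 mm, so the gripper is over the middle of the bay, with the lid clear. Lowering.

```bash
python3 -m jog '{"linear":[[2,0,8],[4,0,24],[6,0,42],[8,0,62],[10,0,82],[10,0,98],[10,0,110],[10,0,116]],"rot":[[0,0,0],[0,0,0],[0,0,0],[0,0,0],[0,0,0],[0,0,0],[0,0,0],[0,0,0]],"gripper":[50,50,50,50,50,50,50,50]}'
python3 -m jog '{"linear":[[0,0,3],[0,0,6],[0,0,8],[0,0,9],[0,0,10],[0,0,11],[0,0,11],[0,0,11]],"rot":[[0,0,0],[0,0,0],[0,0,0],[0,0,0],[0,0,0],[0,0,0],[0,0,0],[0,0,0]],"gripper":[50,50,50,50,50,50,50,50]}'
python3 -m jog '{"linear":[[0,0,0.5],[0,0,1],[0,0,1],[0,0,1],[0,0,1],[0,0,1],[0,0,1],[0,0,1]],"rot":[[0,0,0],[0,0,0],[0,0,0],[0,0,0],[0,0,0],[0,0,0],[0,0,0],[0,0,0]],"gripper":[50,50,50,50,50,50,50,50]}'
```

```text
time_s: 8.17
tool_pos: [0.4733, 0.2085, 0.0463]
orientation: [-0.002, 0.043, 0.999, -0.001]
force: [-0.6, 0.2, -5.1]
opening: 0.0636
gripper_force: 25.0
time_s: 8.83
tool_pos: [0.4751, 0.21, 0.0381]
orientation: [0.001, 0.042, 0.999, 0.0]
force: [0.0, 0.2, -3.8]
opening: 0.0631
gripper_force: 25.0
time_s: 9.5
tool_pos: [0.4752, 0.21, 0.0381]
orientation: [0.0, 0.042, 0.999, 0.0]
force: [-4.2, -1.7, 4.8]
opening: 0.0636
gripper_force: 25.0
```

```bash
python3 -m jog '{"linear":[[0,0,0],[0,0,0],[0,0,0],[0,0,0],[0,0,0],[0,0,0],[0,0,0],[0,0,0]],"rot":[[0,0,0],[0,0,0],[0,0,0],[0,0,0],[0,0,0],[0,0,0],[0,0,0],[0,0,0]],"gripper":[64,66,69,73,78,84,90,90]}'
python3 -m jog '{"linear":[[0,0,0],[0,0,0],[0,0,0],[0,0,0],[0,0,-3],[0,0,-10],[0,0,-20],[0,0,-32]],"rot":[[0,0,0],[0,0,0],[0,0,0],[0,0,0],[0,0,0],[0,0,0],[0,0,0],[0,0,0]],"gripper":[90,90,90,90,90,90,90,90]}'
python3 -m jog '{"linear":[[0,0,-20],[0,0,-45],[0,0,-70],[0,0,-100],[0,0,-130],[0,0,-160],[0,0,-185],[0,0,-205]],"rot":[[0,0,0],[0,0,0],[0,0,0],[0,0,0],[0,0,0],[0,0,0],[0,0,0],[0,0,0]],"gripper":[90,90,90,90,90,90,90,90]}'
python3 - <<'E'
from h import *
s=bot.observe(); f=grab_frame("wrist"); save(f,"w3.png")
p=world(f,np.ones((384,512),bool),s); c=f["color"].reshape(-1,3)[(f["z_map"]>0).ravel()]
m=(p[:,2]>.08)&(p[:,2]<.095)&(c.min(1)>120)&(p[:,0]>.4)&(p[:,0]<.55)&(p[:,1]>.14)&(p[:,1]<.28); q=p[m]; print(q.shape,q.mean(0) if len(q) else 0)
g=grab_frame("scene"); save(g,"s3.png")
d=spotter.cut_out("case_lid",g)[0]; p=world(g,d["region"]); t=p[p[:,2]>.09]; w=np.linalg.svd(t-t.mean(0),full_matrices=0)[2]; print(w[2],t.max(0),t.min(0))
E
```

```text
time_s: 10.17
tool_pos: [0.4747, 0.2097, 0.0366]
orientation: [0.0, 0.042, 0.999, -0.0]
force: [-0.2, 0.2, 0.3]
opening: 0.0886
gripper_force: 0.0
time_s: 10.83
tool_pos: [0.4745, 0.2097, 0.0694]
orientation: [-0.0, 0.042, 0.999, -0.0]
force: [0.2, 0.0, 0.1]
opening: 0.0899
gripper_force: 0.0
time_s: 11.5
tool_pos: [0.4752, 0.21, 0.2784]
orientation: [0.002, 0.042, 0.999, 0.001]
force: [0.6, -0.1, 0.4]
opening: 0.0899
gripper_force: 0.0
(1594, 3) [0.47221333 0.21049046 0.08744923]
[ 0.97299097 -0.07084327 -0.2197039 ] [0.63601425 0.37289116 0.24195764] [0.57213612 0.1117281  0.09002599]
```

View pics/w3.png

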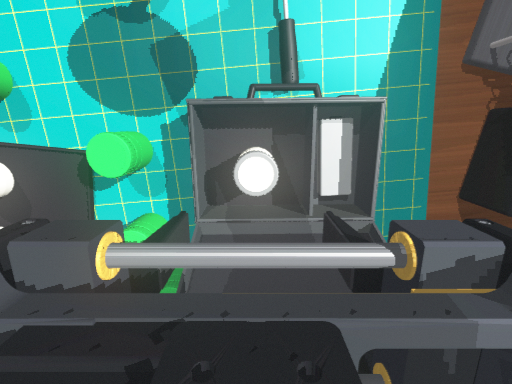

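View pics/s3.png

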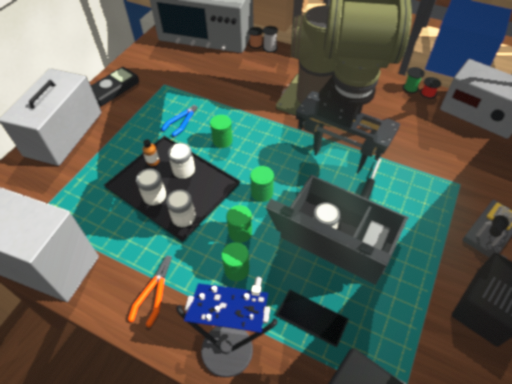

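The wrist view shows the full canister upright at about (257,172), in the bay left of the divider. In the scene view the lid is still open, and the other canisters are in place. Before going behind the lid I'll check how high things stand there.

Run:
```python
from h import *
for n in("scene","top"):
    f=grab_frame(n); p=world(f,np.ones((384,512),bool))
    for x in np.arange(.66,.9,.04):
        print(n,round(x,2),[ (lambda q: round(float(q.max()),2) if len(q) else None)(p[(abs(p[:,0]-x)<.02)&(abs(p[:,1]-y)<.02)][:,2]) for y in np.arange(.08,.42,.04)])
print(to_tool([.694,.236,.3]))
```

```text
scene 0.66 [0.09, 0.01, 0.01, 0.01, 0.01, 0.01, 0.01, 0.01, 0.01]
scene 0.7 [0.09, 0.11, 0.11, 0.01, 0.01, 0.01, 0.01, 0.01, 0.01]
scene 0.74 [0.11, 0.12, 0.13, 0.12, 0.01, 0.01, 0.01, 0.01, 0.0]
scene 0.78 [0.13, 0.13, 0.14, 0.14, 0.13, 0.01, 0.01, 0.21, 0.21]
scene 0.82 [0.14, 0.15, 0.15, 0.15, 0.01, 0.0, 0.01, 0.21, 0.21]
scene 0.86 [0.15, 0.15, 0.15, 0.02, 0.0, 0.0, None, 0.21, 0.21]
top 0.66 [0.09, 0.01, None, None, None, None, None, None, None]
top 0.7 [0.09, 0.11, 0.12, 0.02, 0.02, 0.02, 0.01, 0.01, 0.01]
top 0.74 [0.11, 0.12, 0.13, 0.12, 0.01, 0.01, 0.02, 0.01, 0.01]
top 0.78 [0.13, 0.13, 0.14, 0.14, 0.01, 0.01, 0.01, 0.21, 0.21]
top 0.82 [0.15, 0.15, 0.15, 0.15, 0.01, 0.01, 0.0, 0.21, 0.21]
top 0.86 [0.15, 0.15, 0.15, None, 0.01, 0.01, 0.01, 0.21, 0.21]
[-216.8   44.8  -27. ]
```

```bash
python3 -m jog '{"linear":[[0,0,-15],[-10,2,-27],[-40,8,-27],[-75,15,-27],[-110,22,-27],[-145,30,-27],[-180,38,-27],[-215,45,-27]],"rot":[[0,0,0],[0,0,0],[0,0,0],[0,0,0],[0,0,0],[0,0,0],[0,0,0],[0,0,0]],"gripper":[60,30,0,0,0,0,0,0]}'
python3 -m jog '{"linear":[[0,0,15],[0,0,40],[0,0,65],[0,0,85],[0,0,100],[0,0,110],[0,0,110],[0,0,110]],"rot":[[0,0,0],[0,0,0],[0,0,0],[0,0,0],[0,0,0],[0,0,0],[0,0,0],[0,0,0]],"gripper":[0,0,0,0,0,0,0,0]}'
```

```text
time_s: 12.42
tool_pos: [0.6934, 0.2365, 0.2975]
orientation: [-0.002, 0.042, 0.999, -0.001]
force: [0.3, 1.5, -0.2]
opening: 0.042
gripper_force: 0.0
time_s: 13.08
tool_pos: [0.6923, 0.2365, 0.1902]
orientation: [-0.0, 0.042, 0.999, -0.0]
force: [1.0, 0.4, 0.5]
opening: 0.0004
gripper_force: 0.0
```

```bash
python3 -m jog '{"linear":[[12,0,0],[25,0,0],[38,0,0],[50,0,0],[63,0,0],[75,0,0],[88,0,0],[100,0,0]],"rot":[[0,0,0],[0,0,0],[0,0,0],[0,0,0],[0,0,0],[0,0,0],[0,0,0],[0,0,0]],"gripper":[0,0,0,0,0,0,0,0]}'
python3 -m jog '{"linear":[[12,0,0],[25,0,0],[38,0,0],[50,0,0],[63,0,0],[75,0,0],[88,0,0],[100,0,0]],"rot":[[0,0,0],[0,0,0],[0,0,0],[0,0,0],[0,0,0],[0,0,0],[0,0,0],[0,0,0]],"gripper":[0,0,0,0,0,0,0,0]}'
python3 - <<'E'
from h import *
g=grab_frame("scene"); save(g,"s4.png")
E
```

```text
time_s: 13.75
tool_pos: [0.5953, 0.2454, 0.1953]
orientation: [0.005, 0.042, 0.999, 0.001]
force: [3.3, 0.7, 1.5]
opening: 0.0004
gripper_force: 1.6
time_s: 14.42
tool_pos: [0.4925, 0.2534, 0.191]
orientation: [0.0, 0.042, 0.999, 0.0]
force: [3.0, 0.1, -0.4]
opening: 0.0007
gripper_force: 0.9
```

View pics/s4.png

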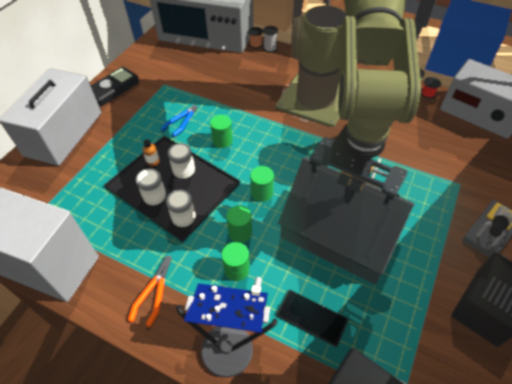

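```bash
python3 -m jog '{"linear":[[12,0,6],[24,0,13],[33,0,22],[41,0,34],[48,0,47],[54,0,60],[58,0,72],[61,0,80]],"rot":[[0,0,0],[0,0,0],[0,0,0],[0,0,0],[0,0,0],[0,0,0],[0,0,0],[0,0,0]],"gripper":[0,0,0,0,0,0,0,0]}'
python3 -m jog '{"linear":[[1,0,2],[1,0,4],[2,0,6],[2,0,7],[2,0,8],[2,0,9],[2,0,9],[2,0,9]],"rot":[[0,0,0],[0,0,0],[0,0,0],[0,0,0],[0,0,0],[0,0,0],[0,0,0],[0,0,0]],"gripper":[0,0,0,0,0,0,0,0]}'
```

```text
time_s: 15.13
tool_pos: [0.4313, 0.2581, 0.1083]
orientation: [-0.001, 0.042, 0.999, -0.001]
force: [0.2, 0.9, 1.0]
opening: 0.0005
gripper_force: 0.4
time_s: 15.8
tool_pos: [0.4309, 0.2587, 0.1018]
orientation: [0.0, 0.042, 0.999, 0.0]
force: [0.0, 0.1, 0.5]
opening: 0.0008
gripper_force: 0.1
```

```bash
python3 -m jog '{"linear":[[0,0,0.5],[0,0,1],[0,0,1.5],[0,0,2],[0,0,2.5],[0,0,3],[0,0,3],[0,0,3]],"rot":[[0,0,0],[0,0,0],[0,0,0],[0,0,0],[0,0,0],[0,0,0],[0,0,0],[0,0,0]],"gripper":[0,0,0,0,0,0,0,0]}'
python3 - <<'E'
from h import *
print(np.round(bot.observe()["force"],1))
g=grab_frame("scene"); 
d=spotter.cut_out("case_lid",g)[0]; p=world(g,d["region"]); c=np.array([-(0.0),0]); 
t=p[(p[:,2]>.085)&(p[:,2]<.2)&(p[:,0]<.57)&(p[:,0]>.41)&(abs(p[:,1]-.25)<.13)]; print(len(t),np.linalg.lstsq(np.c_[t[:,:2],np.ones(len(t))],t[:,2],rcond=None)[0],np.median(t[:,2]))
E
```

```text
time_s: 16.47
tool_pos: [0.4306, 0.2587, 0.0997]
orientation: [-0.0, 0.042, 0.999, -0.0]
force: [-3.7, -1.1, 6.9]
opening: 0.0006
gripper_force: 3.5
[-3.7 -1.1  6.9]
5650 [-0.01914081  0.00105312  0.10839133] 0.0993893190324194
```

```bash
python3 -m jog '{"linear":[[0,0,0.5],[0,0,1],[0,0,1],[0,0,1],[0,0,1],[0,0,1],[0,0,0],[0,0,-5]],"rot":[[0,0,0],[0,0,0],[0,0,0],[0,0,0],[0,0,0],[0,0,0],[0,0,0],[0,0,0]],"gripper":[0,0,0,0,0,0,0,0]}'
python3 -m jog '{"linear":[[0,0,-20],[0,0,-45],[0,0,-70],[0,0,-100],[0,0,-130],[0,0,-140],[0,0,-140],[0,0,-140]],"rot":[[0,0,0],[0,0,0],[0,0,0],[0,0,0],[0,0,0],[0,0,0],[0,0,0],[0,0,0]],"gripper":[0,0,0,0,0,0,0,0]}'
python3 - <<'E'
from h import *
g=grab_frame("scene"); save(g,"s5.png")
d=spotter.cut_out("case_lid",g)[0]; p=world(g,d["region"]); t=p[(p[:,2]>.085)&(p[:,2]<.13)&(p[:,0]<.56)&(p[:,0]>.41)&(abs(p[:,1]-.25)<.11)]; print(len(t),np.linalg.lstsq(np.c_[t[:,:2],np.ones(len(t))],t[:,2],rcond=None)[0],np.median(t[:,2]))
for d in spotter.cut_out("canister_a",g):
    if g["color"][d["region"]].mean(0)[0]>150: p=world(g,d["region"]); t=p[p[:,2]>.078]; print(t.mean(0).round(3))
E
```

```text
time_s: 17.23
tool_pos: [0.4302, 0.2584, 0.1032]
orientation: [-0.0, 0.042, 0.999, -0.0]
force: [-0.6, -1.4, 0.5]
opening: 0.0003
gripper_force: 0.0
time_s: 17.9
tool_pos: [0.4306, 0.2586, 0.243]
orientation: [0.0, 0.042, 0.999, -0.0]
force: [-0.3, -0.1, -0.6]
opening: 0.0004
gripper_force: 0.0
4926 [-0.01714016  0.00138405  0.10700363] 0.09935852583291488
[ 0.464 -0.224  0.084]
```

View pics/s5.png

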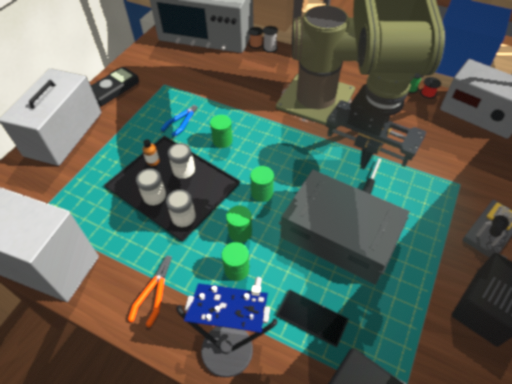

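The scene view shows the lid shut at about (345,220). Its outer face is at 99 mm and level to within about 0.02 rad. The three light canisters are still on the tray and the arm is clear of everything.

```bash
python3 -c "
from cell import bot
print(bot.sign_off())"
```

```text
the job is handed in; nothing more can be done
None
```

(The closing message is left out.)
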